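Seat a preserve jar in the sealing stand and close the hold-down bar

ROBOT

A 6-joint arm with a two-finger parallel gripper is mounted at the origin on the work surface. World frame = base frame: x ahead of the robot, y to its left, z up, the work surface at z = 0. Lengths are in m, angles in rad, forces in N, time in s.
With the tool pointing down it reaches from about 0.3 to 0.75 m from the base axis. Payload 8.5 kg.
Tool frame: the origin (TCP) lies between the finger pads; the fingertips stand 19 mm ahead of it and the grasp point (between the pads) is the TCP (env.tcp_to_tips is the distance from the TCP to the fingertips, in m); x points along the fingers, z is the direction in which the jaws open and shut, and the axes are right-handed (so a half turn about x gives the same grasp; the last joint's range is limited). The gripper opens to 85 mm and grips with 20 to 120 N. Pads are 22 mm wide; open, the fingers measure 114 mm over their backs; the gripper's body (76 mm by 85 mm) begins 54 mm behind the grasp point. The pads swing forward as they close: fully open they stand 13 mm farther back than shut.
Start: joints at [-1.452, 0.381, 1.297, -0, 1.464, -0.215], TCP at [0.18, -0.52, 0.25] pointing down, gripper open.
Joint ranges: [-3.11, 3.11], [-0.89, 2.33], [0.22, 2.48], [-1.42, 4.56], [0.17, 2.85], [-2.88, 2.88]. Speed limits (rad/s): [2.39, 2.39, 3.14, 3.14, 3.14, 3.14].

INTERFACE

Orientations are given as a unit quaternion [w, x, y, z].
In Python, from station import env gives the robot as it stands. The module is installed in compiled form; this text tells all that it offers.
- The arm moves only by the tool drive_tool, never from a script. Its argument "moves" is a list of rows, each a list of 3 entries, a list of its own where there are three numbers: the opening, from 0 (shut) to 1 (fully open), then the shift along the tool's x, y, z in m, then the turn, a rotation vector about the tool's x, y, z in rad. In form: [[gripper, [tx, ty, tz], [rx, ry, rz]], ...]. A call has 1 to 5 rows; each row shifts and turns the commanded pose from where the row before left it, along the tool's axes as they then stand; what a row does not reach is not made up. A row lasts 1/12 s, in which the tool goes at most 41.7 mm and 7.16 degrees, less where a joint would pass 70% of its speed; a pose out of reach is approached as far as the arm can. A call with a gripper value outside its range is refused whole. The fingers move at their own pace and stop on an object; "squeeze" is the grip in N (left out, the last holds). Time passes only in rows, so rows that do not move let the fingers close. It gives the time, the measured TCP pose, the force and the opening at its end, in the units of the state.
- env.get_state(): the state, without advancing time (a new reading comes with each control period).
- env.camera(name): name is "scene" or "side" or "wrist"; returns a dict with "image" (384x512x3 uint8, red, green, blue), "mtx" (3x3 intrinsics, pixels), "k1" (the pictures are not rectified: a ray, as slopes to the right and down, at radius r is drawn at 1 + k1 r^2 times it, then the intrinsics apply), "R" (3x3) and "t" (3): a world point X has camera coordinates R X + t. Camera axes: x right, y down, z forward; pixel columns grow to the right and rows downward; lengths in m; the calibration is good to about 2 mm. A picture is of the moment at which its call begins. There is no depth.
- env.finish_job(): hands the job in, once; it reports no verdict.
Trained networks look in the newest picture that a camera, given by its name, has taken for a name from the list of things; names that differ only in an ending like _2 or _b are one class to them, and where a whole thing is asked for, a point or a joint stands for the part that bears it (a point fixed in the world has none). Each returns a list of dicts, best first, with "p" (0 to 1); they miss things now and then, are a little off and sometimes report something else, mostly with a low value. They report only what shows in the picture. A call takes as long as a camera call. They do not tell look-alikes from the thing itself.
- env.spot_in(camera, label): "extent" ([left, top, right, bottom] in pixels, round what is visible of it).
The state is a dict: "time": time; "joint_positions": joint angles; "joint_velocities": joint speeds; "tau": joint torques, N m; "ee_pos": TCP position; "tcp_rot": TCP orientation; "wrist_force": force on the tool from outside, world axes, zero at the start; "ft_torque": the same for the moment, N m; "opening": finger opening in m.
Only numpy, scipy, OpenCV 4.12 (cv2) and the standard library are available. Lean on these libraries where they do the work, as an engineer would, in place of code of your own. Each camera call takes 0.05 s, during which the arm holds its last target.

TASK

On the food shop's packing counter, take the middle-sized preserve jar (not the slim tall one or the wide squat one) and set it upright in the round nest of the sealing stand without dropping it. The nest's floor is stiff and has been left part-way up: press the jar down until you feel the firm stop, and only then swing the hinged bar over until it rests on the jar's lid, and let go.

Things in the scene. Friction and masses are not known exactly. Their poses are not given: they have to be found in the camera images.
- jar: Middle-sized dark preserve jar, 54 mm diameter, 85 mm tall, 0.26 kg: straight body 68 mm high, paper label band, steel lid 50 mm in diameter and 17 mm high. Origin: centre of the underside, z up its axis. Stands on the counter by a slim jar (42 mm diameter, 105 mm tall) and a squat one (72 mm diameter, 58 mm tall) of the same materials, 110 mm or more from centre to centre.
- stand: Fixed stand. Origin: on the nest's axis at counter level; z up, -y towards the hinge. Nest rim 40 mm up, bore 62 mm, 72 at the rim. Seated, the jar's underside is at z 16 mm on a fixed shoulder. Floor disc: starts 8-14 mm above that, no spring; jar's weight does not move it, 5-10 N more does, and it stays. Base: x +-55, y -128 to 58, 10 mm high. Hinge cheeks: y -90, x +-28, 126 mm high.
- clamp (a joint): Hinge of the hold-down bar, rad. Axis: along the stand's x, at y -90, z 114 mm in its frame. 0 = bar level, pointing along the stand's +y over the nest, pad on the lid of a seated jar; grows as it swings up; pi/2 = upright. Starts at 1.75 to 1.95, open, leaning away from the nest. Stiff: it stays where left, about 3 N at the free end moves it.
- bar_end (a point): Point to push, on the bar's outer face (up when closed, away from the nest when open), on the centre line, 125 mm from the hinge axis, 25 mm short of the free end. Turns with the bar: y along it to the free end, z out of the outer face. Bar: flat steel 150 mm long, 30 wide, 10 thick, centred on the hinge axis; under it, 90 mm out, a rubber pad 30 mm in diameter, 8 mm thick.
Mind the look-alikes: they are no part of the job. Leave any blue or purple look-alike of the jar alone.

How it is judged:
On the way:
1. the jar is upright and fully down in the nest while the bar is still open (z of jar in the frame of stand between 0.012 and 0.0195 m and horizontal distance between jar and stand below 0.012 m and angle between jar's own z axis and vertical below 0.12 rad and value of joint clamp above 0.7 rad), for 0.2 s.
At the end, for the whole second after the job is handed in: The jar stands upright (within 0.12 rad) in the nest, within 12 mm of its axis, fully down (underside no more than 3.5 mm above the shoulder), at rest, with the bar closed on its lid (hinge below 0.07 rad) (z of jar in the frame of stand between 0.012 and 0.0195 m and horizontal distance between jar and stand below 0.012 m and angle between jar's own z axis and vertical below 0.12 rad and value of joint clamp below 0.07 rad and linear speed of jar below 0.02 m/s); the robot touches nothing.
It fails at once if the glass jar is dropped into the nest (falls free at more than 0.6 m/s over the stand, a drop of some 20 mm) (linear speed of jar above 0.6 m/s and horizontal distance between jar and stand below 0.06 m and contact force between the fingers and jar below 0.1 N).
It also fails if it takes over 48 s, if anything falls off the work surface, if the arm or the gripper's body presses on something with over 40 N, if the wrist force passes 120 N, or if a joint passes its speed limit or range.

## Working session

There is one attempt and no reset: what is moved stays moved. The work goes in short steps, Python scripts to look and compute and a tool call to move; the robot and the scene stay as the last step left them, time stands still between calls to the robot, and variables do not carry over. Pictures are saved under pics/ and viewed, and the job is handed in when it is done.

Besides the shell and the picture viewer there is one more tool, called after "Emit:" as name(argument=value, ...), one argument or row to a line, values as JSON. drive_tool: Moves the arm, as the interface text tells. Its arguments: {"type":"object","properties":{"moves":{"type":"array","items":{"type":"array"}},"squeeze":{"type":"number"}},"required":["moves"]}

```bash
mkdir -p pics; ls; python3 - <<'E'
from station import env
import cv2
for n in("scene","side","wrist"):
    c=env.camera(n); cv2.imwrite(f"pics/{n}0.png",c["image"][:,:,::-1])
    print(n,c["mtx"].round(1).tolist(),c["k1"],c["R"].round(3).tolist(),c["t"].round(3).tolist())
    for l in("jar","stand","clamp","bar_end"):
        print(l,[(d["p"],[round(x) for x in d["extent"]]) for d in env.spot_in(n,l)])
s=env.get_state();print(s)
E
```

```text
pics
scene [[375.0, 0.0, 255.5], [0.0, 375.0, 181.8], [0.0, 0.0, 1.0]] -0.12405867174497945 [[0.491, 0.871, 0.003], [0.681, -0.382, -0.625], [-0.543, 0.309, -0.781]] [-0.272, -0.265, 1.165]
jar [(0.91, [312, 137, 336, 174]), (0.85, [267, 133, 289, 166]), (0.76, [358, 144, 384, 181]), (0.68, [277, 109, 299, 144]), (0.68, [90, 210, 224, 297])]
stand [(0.81, [89, 210, 221, 299])]
clamp [(0.71, [87, 208, 146, 249])]
bar_end [(0.9, [89, 207, 148, 249])]
side [[435.3, 0.0, 254.7], [0.0, 435.3, 191.9], [0.0, 0.0, 1.0]] -0.11891852797043974 [[-0.968, -0.252, -0.006], [-0.146, 0.579, -0.802], [0.206, -0.775, -0.597]] [0.474, 0.122, 0.955]
jar [(0.95, [292, 260, 320, 306]), (0.73, [273, 230, 300, 273]), (0.67, [162, 282, 195, 332]), (0.6, [217, 254, 249, 308])]
stand [(0.76, [233, 67, 281, 192])]
clamp [(0.79, [254, 71, 271, 124])]
bar_end [(0.58, [255, 67, 270, 127])]
wrist [[340.4, 0.0, 253.9], [0.0, 340.4, 190.4], [0.0, 0.0, 1.0]] -0.03195882337367057 [[0.327, -0.945, -0.0], [-0.9, -0.312, 0.304], [-0.288, -0.099, -0.953]] [-0.55, -0.039, 0.379]
jar []
stand []
clamp []
bar_end []
{'time': 0.75, 'joint_positions': array([-1.45230584e+00,  3.80612059e-01,  1.29734465e+00,  3.47173033e-05,
        1.46356899e+00, -2.15292173e-01]), 'joint_velocities': array([-0.00160435,  0.0005711 ,  0.00103595,  0.00031893, -0.00090613,
        0.00025189]), 'tau': array([ 1.10057936e-03, -4.48277485e+01, -2.31445706e+01, -1.06658722e-04,
        5.09357942e-04, -1.35190726e-05]), 'ee_pos': array([ 0.180202  , -0.51965537,  0.25033462]), 'tcp_rot': array([ 0.57613599,  0.40998587,  0.5760861 , -0.41000453]), 'wrist_force': array([-0.57293418,  0.58834876, -0.46331989]), 'ft_torque': array([ 0.01740318,  0.00955377, -0.01699186]), 'opening': 0.08543567602543378}
```

View pics/scene0.png

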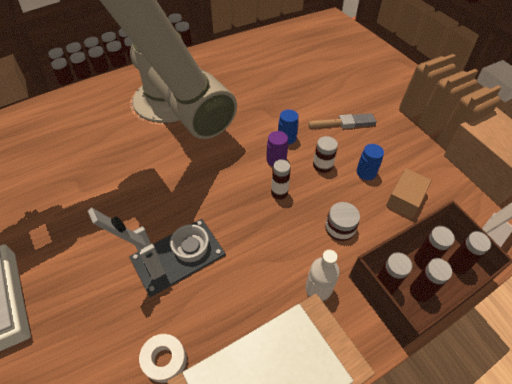

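View pics/side0.png

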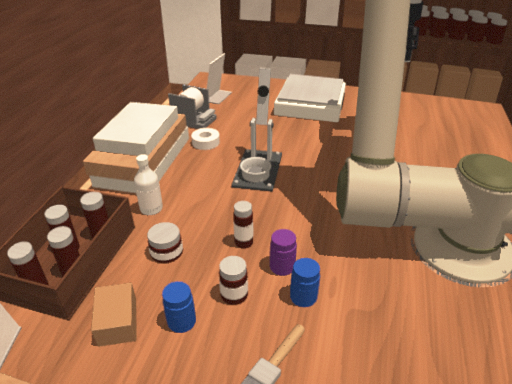

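```bash
python3 - <<'E'
import cv2,numpy as np
a=cv2.imread('pics/scene0.png')[95:195,240:400]; b=cv2.imread('pics/side0.png')[215:345,145:335]
a=cv2.resize(a,(640,400),interpolation=cv2.INTER_CUBIC);cv2.imwrite('pics/crA.png',a)
cv2.imwrite('pics/crB.png',cv2.resize(b,None,fx=4,fy=4,interpolation=cv2.INTER_CUBIC))
a=cv2.imread('pics/scene0.png')[195:315,70:240];cv2.imwrite('pics/crC.png',cv2.resize(a,None,fx=4,fy=4,interpolation=cv2.INTER_CUBIC))
a=cv2.imread('pics/side0.png')[55:205,210:310];cv2.imwrite('pics/crD.png',cv2.resize(a,None,fx=4,fy=4,interpolation=cv2.INTER_CUBIC))
E
```

```text
(no output)
```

View pics/crA.png

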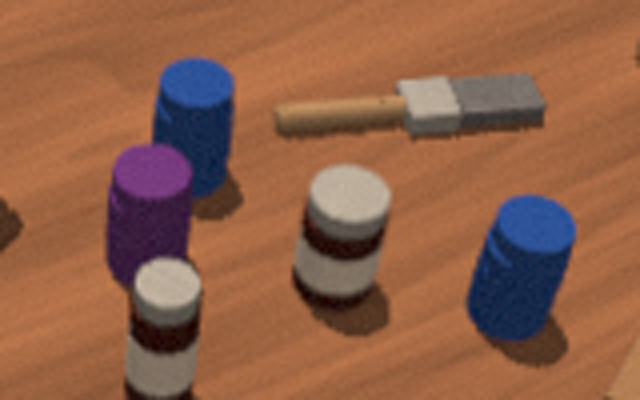

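View pics/crB.png

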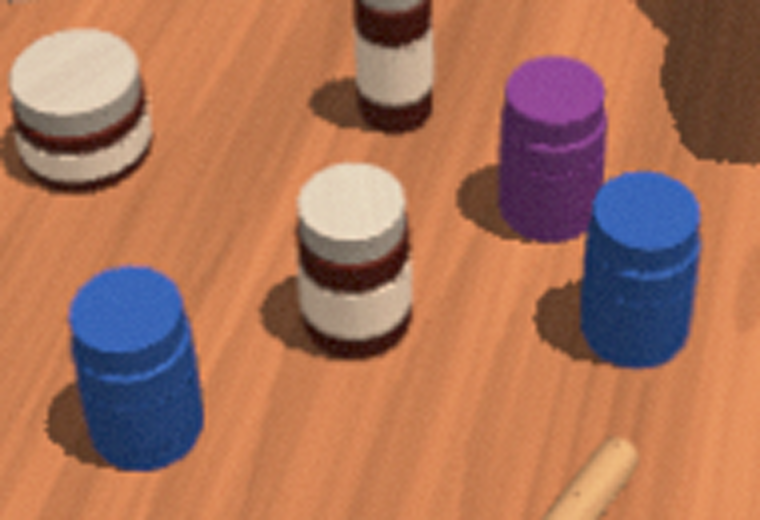

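View pics/crC.png

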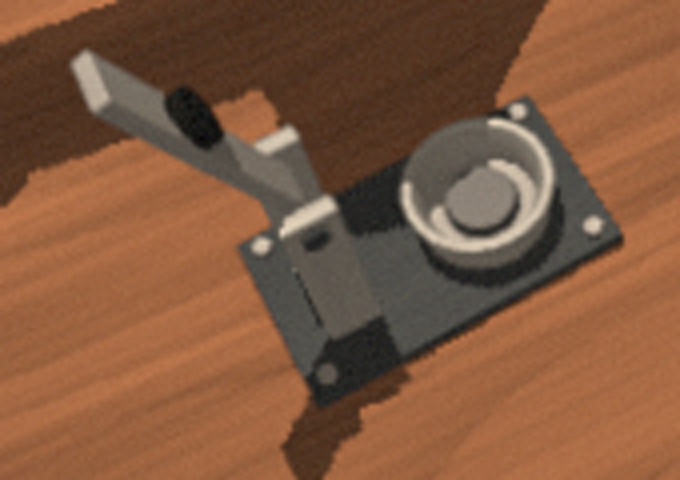

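View pics/crD.png

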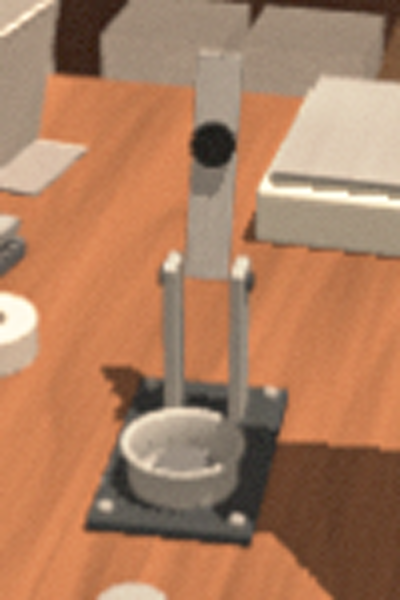

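```bash
cat > h.py <<'E'
import numpy as np, cv2
from scipy.optimize import least_squares
from scipy.spatial.transform import Rotation as Ro
C={}
def cams(names=("scene","side")):
    from station import env
    for n in names: C[n]=env.camera(n)
    return C
def proj(c,X):
    p=np.atleast_2d(X)@c["R"].T+c["t"]; s=p[:,:2]/p[:,2:]; r2=(s**2).sum(1,keepdims=True)
    s=s*(1+c["k1"]*r2); return s*[c["mtx"][0,0],c["mtx"][1,1]]+c["mtx"][:2,2]
def ray(c,uv):
    d=(np.array(uv)-c["mtx"][:2,2])/[c["mtx"][0,0],c["mtx"][1,1]]; s=d.copy()
    for _ in range(10): s=d/(1+c["k1"]*(s@s))
    o=-c["R"].T@c["t"]; return o,c["R"].T@np.r_[s,1]
def onz(c,uv,z):
    o,d=ray(c,uv); return o+d*(z-o[2])/d[2]
def full(off,pts,k=4): return [( (x+.5)/k-.5+off[0],(y+.5)/k-.5+off[1]) for x,y in pts]
def pose():
    from station import env
    s=env.get_state();q=s["tcp_rot"];R=Ro.from_quat([q[1],q[2],q[3],q[0]]).as_matrix(); return s,s["ee_pos"],R
E
python3 - <<'E'
from h import *
import pickle
cams(); 
pickle.dump({k:{a:v[a] for a in("mtx","k1","R","t")} for k,v in C.items()},open('cal.pkl','wb'))
ja=full((240,95),[(350,195)])[0]; jb=full((145,215),[(351,203)])[0]
print(onz(C["scene"],ja,.085),onz(C["side"],jb,.085))
K=np.array([[55,58,10],[-55,58,10],[-55,-128,10],[55,-128,10],[0,0,40]])/1e3
obs={"scene":full((70,195),[(622,237),(530,97),(240,247),(318,400),(478,183)]),
     "side":full((210,55),[(87,527),(249,541),(287,388),(140,378),(182,441)])}
for n in obs: print(n,[onz(C[n],o,z).round(4).tolist() for o,z in zip(obs[n],K[:,2])])
def T(p): 
    c,s=np.cos(p[2]),np.sin(p[2]); return lambda P: np.c_[p[0]+c*P[:,0]-s*P[:,1],p[1]+s*P[:,0]+c*P[:,1],P[:,2]]
for names in(["scene"],["side"],["scene","side"]):
  for flip in (1,-1):
    Kf=K*[flip,1,1]
    f=lambda p:np.concatenate([(proj(C[n],T(p)(Kf))-obs[n]).ravel() for n in names])
    best=min((least_squares(f,[.35,-.35,a],loss='soft_l1') for a in np.arange(0,6.3,.7)),key=lambda r:r.cost)
    print(names,flip,best.x,best.cost,f(best.x).round(1).tolist())
E
```

```text
[0.46828389 0.25169228 0.085     ] [0.46460093 0.25725076 0.085     ]
scene [[0.5786, -0.0898, 0.01], [0.471, -0.0959, 0.01], [0.483, -0.2777, 0.01], [0.5873, -0.2699, 0.01], [0.527, -0.1486, 0.04]]
side [[0.5724, -0.0783, 0.01], [0.4673, -0.089, 0.01], [0.4819, -0.2785, 0.01], [0.5894, -0.2662, 0.01], [0.5265, -0.1473, 0.04]]
['scene'] 1 [ 0.52766739 -0.14842399  0.06345143] 3.1332034646283327 [1.2, -0.5, 0.4, -0.9, -1.1, -0.4, -0.7, 2.0, 0.2, 0.2]
['scene'] -1 [ 0.53177386 -0.14989897  5.50591147] 161.3318993097061 [-1.2, -19.5, 5.7, 59.0, -1.1, -0.2, 0.1, -78.6, 0.3, 1.9]
['side'] 1 [ 0.52526084 -0.14377441  0.08237366] 1.285439175725487 [-0.7, -0.8, 0.7, -0.3, 0.1, 0.5, -0.3, -0.2, 0.1, 0.8]
['side'] -1 [ 0.52559272 -0.14384997  0.40189484] 153.41906212890382 [48.1, -0.8, -34.5, -0.4, -51.4, 0.4, 22.7, -0.2, 0.0, 0.7]
['scene', 'side'] 1 [ 0.52684271 -0.14766766  0.07071817] 6.127737621425386 [1.4, -1.1, 0.3, -1.4, -0.9, -0.4, -0.1, 1.7, 0.4, -0.3, -1.1, -1.9, 0.2, -1.1, 0.4, -0.1, 0.1, -1.0, -0.1, -0.1]
['scene', 'side'] -1 [ 0.53280335 -0.15043855  5.50289152] 320.87808946247293 [-1.1, -19.0, 5.6, 59.6, -1.2, 0.1, 0.2, -78.3, 0.3, 2.4, 13.3, 3.8, -47.1, -20.1, 0.1, -0.3, 59.1, 20.2, -2.0, -0.9]
```

```bash
python3 - <<'E'
from h import *
import pickle
C=pickle.load(open('cal.pkl','rb'))
s,p,R=pose(); print(s["time"],p,R.round(3).tolist())
for nm,uv,z in [("blue1",full((240,95),[(195,85)])[0],.085),("purple",full((240,95),[(153,172)])[0],.085),("blue2",full((240,95),[(535,225)])[0],.085),("slim",full((240,95),[(168,284)])[0],.105)]:
    print(nm,onz(C["scene"],uv,z).round(3))
T=np.array([0.4665,0.254,0.22]); print("tool delta",R.T@(T-p))
E
```

```text
0.85 [ 0.18020267 -0.5196142   0.2503501 ] [[-0.0, 0.945, 0.328], [-0.0, 0.328, -0.945], [-1.0, -0.0, -0.0]]
blue1 [0.336 0.223 0.085]
purple [0.392 0.155 0.085]
blue2 [0.544 0.337 0.085]
slim [0.49  0.104 0.105]
tool delta [ 0.03034162  0.52398792 -0.6370889 ]
```

Emit:
drive_tool(
  moves=[
    [1,[0,0.025,-0.0305],[0,0,0]],
    [1,[0,0.025,-0.0305],[0,0,0]],
    [1,[0,0.025,-0.0305],[0,0,0]],
    [1,[0,0.025,-0.0305],[0,0,0]],
    [1,[0,0.025,-0.0305],[0,0,0]],
  ],
  squeeze=60,
)

```text
time: 1.27
ee_pos: [0.2485, -0.3328, 0.2503]
tcp_rot: [0.576, 0.41, 0.576, -0.41]
wrist_force: [0.4, -1.0, 0.2]
opening: 0.0852
```

Emit:
drive_tool(
  moves=[
    [1,[0,0.025,-0.0305],[0,0,0]],
    [1,[0,0.025,-0.0305],[0,0,0]],
    [1,[0,0.025,-0.0305],[0,0,0]],
    [1,[0,0.025,-0.0305],[0,0,0]],
    [1,[0,0.025,-0.0305],[0,0,0]],
  ],
)

```text
time: 1.68
ee_pos: [0.3166, -0.1478, 0.2506]
tcp_rot: [0.576, 0.41, 0.576, -0.41]
wrist_force: [1.2, -0.3, 0.2]
opening: 0.0854
```

Emit:
drive_tool(
  moves=[
    [1,[0,0.025,-0.0305],[0,0,0]],
    [1,[0,0.025,-0.0305],[0,0,0]],
    [1,[0,0.025,-0.0305],[0,0,0]],
    [1,[0,0.025,-0.0305],[0,0,0]],
    [1,[0,0.025,-0.0305],[0,0,0]],
  ],
)

```text
time: 2.1
ee_pos: [0.3848, 0.0376, 0.2507]
tcp_rot: [0.576, 0.41, 0.576, -0.41]
wrist_force: [0.6, -1.6, 0.2]
opening: 0.0852
```

Emit:
drive_tool(
  moves=[
    [1,[0,0.0255,-0.031],[0,0,0]],
    [1,[0,0.0255,-0.031],[0,0,0]],
    [1,[0,0.0255,-0.031],[0,0,0]],
    [1,[0,0.0255,-0.031],[0,0,0]],
    [1,[0,0.0255,-0.031],[0,0,0]],
  ],
)

```text
time: 2.52
ee_pos: [0.4545, 0.226, 0.2504]
tcp_rot: [0.576, 0.41, 0.576, -0.41]
wrist_force: [1.0, -0.7, 0.0]
opening: 0.0855
```

```bash
python3 - <<'E'
from h import *
cams(("wrist",));c=C["wrist"];cv2.imwrite("pics/wrist1.png",c["image"][:,:,::-1])
import pickle;pickle.dump(c,open('w1.pkl','wb'))
s,p,R=pose();print(s["time"],p,-c["R"].T@c["t"])
E
```

```text
2.5667 [0.4560303  0.2307871  0.24997567] [0.52809521 0.2517126  0.37293982]
```

View pics/wrist1.png

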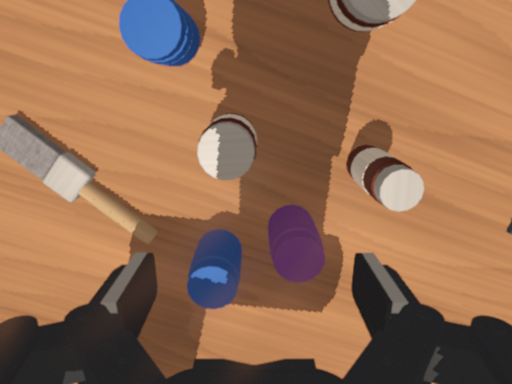

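```bash
python3 - <<'E'
from h import *
import pickle
c=pickle.load(open('w1.pkl','rb'))
im=c["image"][:,:,::-1];cv2.imwrite("pics/w1c.png",cv2.resize(im[90:210,160:300],None,fx=4,fy=4,interpolation=cv2.INTER_CUBIC))
# fit: overlay lid top circle
s,p,R=pose()
X=onz(c,(226.5,151),.085);print(X)
E
```

```text
[0.46703592 0.25548263 0.085     ]
```

View pics/w1c.png

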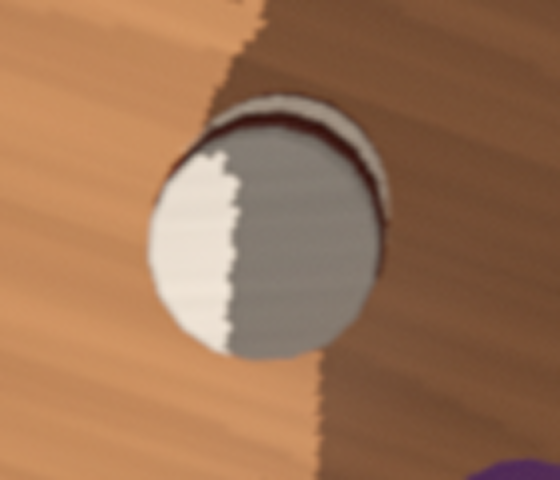

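```bash
python3 - <<'E'
from h import *
s,p,R=pose(); print(p,R.T@(np.array([.467,.255,.05])-p))
E
```

```text
[0.4560303  0.2307871  0.24997567] [ 0.20005664  0.01794453 -0.01876705]
```

Emit:
drive_tool(
  moves=[
    [1,[0.03,0.009,-0.009],[0,0,0]],
    [1,[0.03,0.009,-0.009],[0,0,0]],
    [1,[0.03,0,0],[0,0,0]],
    [1,[0,0,0],[0,0,0]],
  ],
)

```text
time: 2.9
ee_pos: [0.4631, 0.2464, 0.1554]
tcp_rot: [0.574, 0.407, 0.578, -0.412]
wrist_force: [-1.3, 0.4, -0.5]
opening: 0.0855
```

```bash
python3 - <<'E'
from h import *
s,p,R=pose(); print(p,R.T@(np.array([.467,.255,.05])-p))
cams(("wrist",));c=C["wrist"];cv2.imwrite("pics/wrist2.png",c["image"][:,:,::-1])
print(proj(c,[[.467,.255,.085]]))
E
```

```text
[0.46312508 0.24636131 0.1554126 ] [ 0.10534872  0.00752578 -0.00681677]
[[242.91579863 205.01709164]]
```

View pics/wrist2.png

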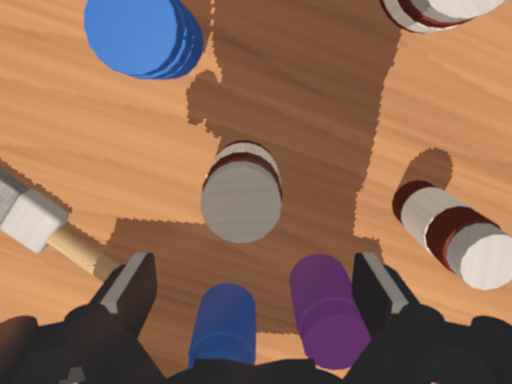

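```bash
python3 - <<'E'
from h import *
s,p,R=pose(); cams(("wrist",));c=C["wrist"];X=onz(c,(241.5,202.5),.085);s,p,R=pose();X[2]=.05;print(X,p,R.T@(X-p))
E
```

```text
[0.46858332 0.25614209 0.05      ] [0.46539759 0.24648709 0.16065909] [ 0.11065222  0.00630078 -0.00807403]
```

Emit:
drive_tool(
  moves=[
    [1,[0.01,0.005,-0.008],[0,0,0]],
    [1,[0.025,0,0],[0,0,0]],
    [1,[0.025,0,0],[0,0,0]],
    [1,[0.025,0,0],[0,0,0]],
    [1,[0.025,0,0],[0,0,0]],
  ],
)

```text
time: 3.42
ee_pos: [0.4686, 0.2564, 0.0508]
tcp_rot: [0.577, 0.411, 0.575, -0.409]
wrist_force: [0.8, 0.5, -1.3]
opening: 0.0857
```

Emit:
drive_tool(
  moves=[
    [1,[0,0,0],[0,0,0]],
    [1,[0,0,0],[0,0,0]],
  ],
)

```text
time: 3.58
ee_pos: [0.468, 0.2561, 0.051]
tcp_rot: [0.576, 0.41, 0.576, -0.41]
wrist_force: [0.1, -0.2, -1.4]
opening: 0.0853
```

```bash
python3 - <<'E'
from h import *
cams(("side","wrist"));s,p,R=pose(); print(p,R.T@(np.array([.468,.2555,.05])-p))
cv2.imwrite("pics/w3.png",np.hstack([C["wrist"]["image"],cv2.resize(C["side"]["image"][190:340,140:340],(512,384))])[:,:,::-1][::1,::1])
im=cv2.imread("pics/w3.png");cv2.imwrite("pics/w3.png",cv2.resize(im,(800,300)))
E
```

```text
[0.46870272 0.25625189 0.05231979] [ 0.00231652 -0.00091871  0.00047985]
```

View pics/w3.png

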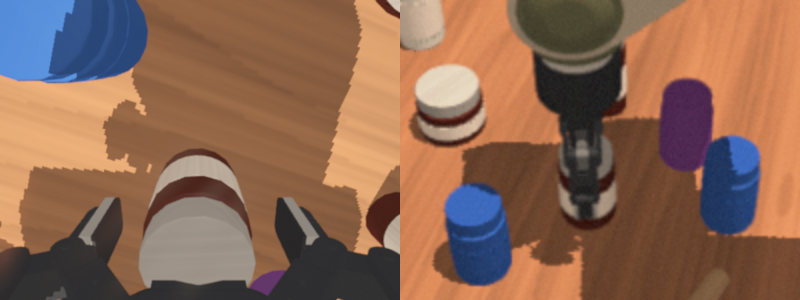

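The wrist view shows the jar (centre about 198,210 in the shrunk picture) midway between the open pads, so I'm closing the gripper.

Emit:
drive_tool(
  moves=[
    [0,[0,0,0],[0,0,0]],
    [0,[0,0,0],[0,0,0]],
    [0,[0,0,0],[0,0,0]],
    [0,[0,0,0],[0,0,0]],
    [0,[0,0,0],[0,0,0]],
  ],
  squeeze=70,
)

```text
time: 4.1
ee_pos: [0.468, 0.256, 0.0519]
tcp_rot: [0.577, 0.411, 0.576, -0.409]
wrist_force: [-1.9, -0.8, 10.7]
opening: 0.0525
```

Emit:
drive_tool(
  moves=[
    [0,[0,0,0],[0,0,0]],
    [0,[0,0,0],[0,0,0]],
    [0,[-0.01,0,0],[0,0,0]],
    [0,[-0.02,0,0],[0,0,0]],
    [0,[-0.03,0,0],[0,0,0]],
  ],
)

```text
time: 4.52
ee_pos: [0.4663, 0.2554, 0.1098]
tcp_rot: [0.575, 0.409, 0.577, -0.411]
wrist_force: [1.0, 0.6, -1.5]
opening: 0.0523
```

Emit:
drive_tool(
  moves=[
    [0,[-0.035,0,0],[0,0,0]],
    [0,[-0.04,0,0],[0,0,0]],
    [0,[-0.035,0,0],[0,0,0]],
    [0,[0,0,0],[0,0,0]],
  ],
)

```text
time: 4.85
ee_pos: [0.4694, 0.2565, 0.2279]
tcp_rot: [0.579, 0.413, 0.573, -0.406]
wrist_force: [1.7, 0.2, -2.3]
opening: 0.0521
```

```bash
python3 - <<'E'
from h import *
s,p,R=pose(); print(s["time"],p,R.T@(np.array([.527,-.148,.22])-p))
E
```

```text
4.85 [0.46937604 0.25646751 0.22788948] [ 0.00717154 -0.07823218  0.40100502]
```

Emit:
drive_tool(
  moves=[
    [0,[0,-0.004,0.02],[0,0,0]],
    [0,[0,-0.0065,0.034],[0,0,0]],
    [0,[0,-0.0075,0.038],[0,0,0]],
    [0,[0,-0.0075,0.038],[0,0,0]],
    [0,[0,-0.0075,0.038],[0,0,0]],
  ],
)

```text
time: 5.27
ee_pos: [0.4908, 0.0847, 0.2204]
tcp_rot: [0.576, 0.41, 0.576, -0.41]
wrist_force: [1.0, 0.3, -2.9]
opening: 0.0522
```

Emit:
drive_tool(
  moves=[
    [0,[0,-0.0075,0.038],[0,0,0]],
    [0,[0,-0.0075,0.038],[0,0,0]],
    [0,[0,-0.0075,0.038],[0,0,0]],
    [0,[0,-0.0075,0.038],[0,0,0]],
    [0,[0,-0.007,0.035],[0,0,0]],
  ],
)

```text
time: 5.68
ee_pos: [0.5172, -0.1047, 0.2204]
tcp_rot: [0.576, 0.41, 0.576, -0.41]
wrist_force: [0.6, 0.8, -2.8]
opening: 0.0525
```

Emit:
drive_tool(
  moves=[
    [0,[0.015,-0.005,0.026],[0,0,0]],
    [0,[0.02,-0.003,0.014],[0,0,0]],
    [0,[0.02,0,0.005],[0,0,0]],
    [0,[0,0,0],[0,0,0]],
    [0,[0,0,0],[0,0,0]],
  ],
)

```text
time: 6.1
ee_pos: [0.5243, -0.1474, 0.165]
tcp_rot: [0.575, 0.41, 0.577, -0.41]
wrist_force: [-0.1, 0.1, -1.9]
opening: 0.0522
```

```bash
python3 - <<'E'
from h import *
import pickle
cams(("side","wrist","scene"));s,p,R=pose(); print(s["time"],p,R[:,0],R.T@(np.array([.527,-.148,.11])-p))
pickle.dump(C,open('c4.pkl','wb'))
cv2.imwrite("pics/w4.png",C["wrist"]["image"][:,:,::-1])
a=cv2.resize(C["scene"]["image"][170:320,60:260],(400,300),interpolation=cv2.INTER_CUBIC);b=cv2.resize(C["side"]["image"][50:200,160:360],(400,300),interpolation=cv2.INTER_CUBIC)
cv2.imwrite("pics/s4.png",np.hstack([a,b])[:,:,::-1])
E
```

```text
6.25 [ 0.52524468 -0.1471267   0.16676982] [ 1.90597847e-03 -8.91709608e-04 -9.99997786e-01] [0.05677382 0.00128541 0.00131814]
```

View pics/w4.png

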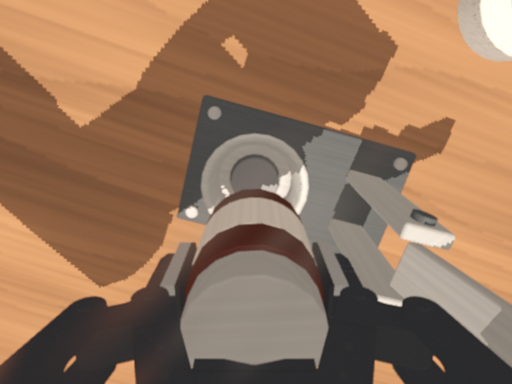

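View pics/s4.png

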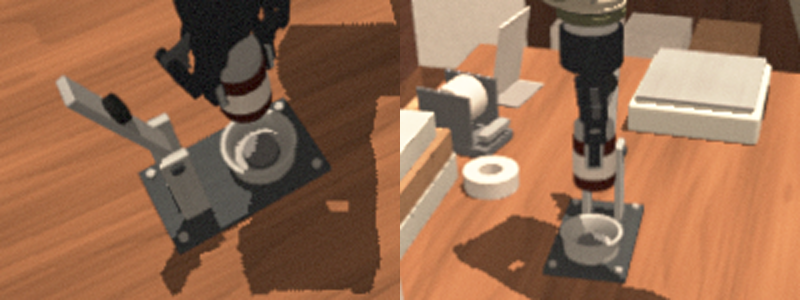

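```bash
python3 - <<'E'
from h import *
import pickle
C=pickle.load(open('c4.pkl','rb'));c=C["wrist"]
obs=np.array([(202,184),(308,181),(255,134),(219,148),(291,147)])
th=np.linspace(0,6.28,400)
def f(v):
    P=proj(c,np.c_[v[0]+v[2]*np.cos(th),v[1]+v[2]*np.sin(th),0*th+.04])
    return [np.sqrt(((P-o)**2).sum(1)).min() for o in obs]
r=least_squares(f,[.527,-.148,.038]);print(r.x,r.fun)
cen=(0.527,-.148)
im=C["wrist"]["image"][:,:,::-1].copy()
for n in("wrist","scene","side"):
    im=C[n]["image"][:,:,::-1].copy()
    k=4;x0,y0=(180,110) if n=="wrist" else ((150,200) if n=="scene" else (220,140))
    im=cv2.resize(im[y0:y0+90,x0:x0+140],None,fx=k,fy=k,interpolation=cv2.INTER_CUBIC)
    for rr,z in((.036,.04),(r.x[2],.04)):
        P=proj(C[n],np.c_[cen[0]+rr*np.cos(th),cen[1]+rr*np.sin(th),0*th+z])
        P=((P-[x0,y0]+.5)*k-.5).astype(int)
        for a in P: cv2.circle(im,tuple(int(q) for q in a),0,(0,255,0),-1)
    cv2.imwrite(f"pics/o_{n}.png",im)
a=np.hstack([cv2.imread(f"pics/o_{n}.png") for n in("scene","side")]);cv2.imwrite("pics/o_ss.png",cv2.resize(a,None,fx=.71,fy=.71))
E
```

```text
[ 0.52632462 -0.14739387  0.040487  ] [0.15829587 0.18353765 0.24323239 0.40177184 0.42554493]
```

View pics/o_wrist.png

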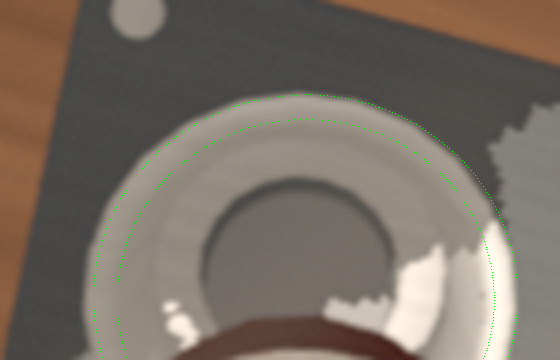

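View pics/o_ss.png

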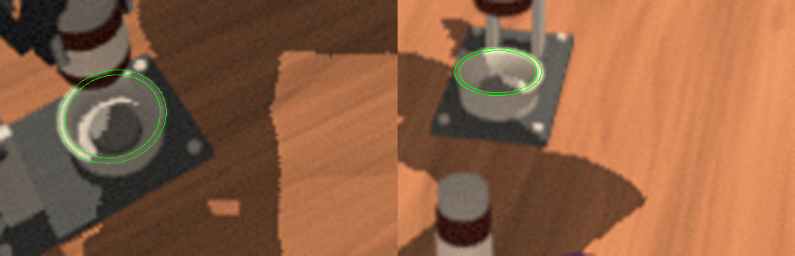

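Emit:
drive_tool(
  moves=[
    [0,[0.01,0.001,0.001],[0,0,0]],
    [0,[0.02,0,0],[0,0,0]],
    [0,[0.02,0,0],[0,0,0]],
    [0,[0.01,0,0],[0,0,0]],
    [0,[0,0,0],[0,0,0]],
  ],
)

```text
time: 6.67
ee_pos: [0.5253, -0.1475, 0.1035]
tcp_rot: [0.575, 0.41, 0.578, -0.41]
wrist_force: [-0.1, -0.6, -2.3]
opening: 0.0522
```

Emit:
drive_tool(
  moves=[
    [0,[0,0,0],[0,0,0]],
    [0,[0.004,0,0],[0,0,0]],
    [0,[0.004,0,0],[0,0,0]],
    [0,[0.004,0,0],[0,0,0]],
  ],
)

```text
time: 7.0
ee_pos: [0.5264, -0.1484, 0.0937]
tcp_rot: [0.577, 0.41, 0.576, -0.41]
wrist_force: [-0.5, 0.0, -1.3]
opening: 0.0526
```

Emit:
drive_tool(
  moves=[
    [0,[0.003,0,0],[0,0,0]],
    [0,[0.003,0,0],[0,0,0]],
    [0,[0.003,0,0],[0,0,0]],
    [0,[0,0,0],[0,0,0]],
  ],
)

```text
time: 7.33
ee_pos: [0.5259, -0.1482, 0.0837]
tcp_rot: [0.576, 0.41, 0.576, -0.41]
wrist_force: [0.7, -0.3, -2.1]
opening: 0.0524
```

Emit:
drive_tool(
  moves=[
    [0,[0.0025,0,0],[0,0,0]],
    [0,[0.0025,0,0],[0,0,0]],
    [0,[0,0,0],[0,0,0]],
  ],
)

```text
time: 7.58
ee_pos: [0.526, -0.1482, 0.0789]
tcp_rot: [0.576, 0.41, 0.576, -0.41]
wrist_force: [0.1, 0.1, -2.7]
opening: 0.0527
```

Emit:
drive_tool(
  moves=[
    [0,[0.0025,0,0],[0,0,0]],
    [0,[0,0,0],[0,0,0]],
  ],
)

```text
time: 7.75
ee_pos: [0.526, -0.1482, 0.0765]
tcp_rot: [0.576, 0.41, 0.576, -0.41]
wrist_force: [0.1, 0.9, -3.0]
opening: 0.0522
```

Emit:
drive_tool(
  moves=[
    [0,[0.0025,0,0],[0,0,0]],
    [0,[0,0,0],[0,0,0]],
  ],
)

```text
time: 7.92
ee_pos: [0.5262, -0.1483, 0.0744]
tcp_rot: [0.576, 0.41, 0.576, -0.41]
wrist_force: [-0.5, 0.1, 0.1]
opening: 0.0522
```

Emit:
drive_tool(
  moves=[
    [0,[0.002,0,0],[0,0,0]],
    [0,[0,0,0],[0,0,0]],
  ],
)

```text
time: 8.08
ee_pos: [0.5262, -0.1483, 0.0726]
tcp_rot: [0.576, 0.41, 0.576, -0.41]
wrist_force: [-1.1, 1.1, 2.5]
opening: 0.0522
```

Emit:
drive_tool(
  moves=[
    [0,[0.002,0,0],[0,0,0]],
    [0,[0,0,0],[0,0,0]],
  ],
)

```text
time: 8.25
ee_pos: [0.5262, -0.1483, 0.0705]
tcp_rot: [0.576, 0.41, 0.576, -0.41]
wrist_force: [-1.1, -0.3, 2.8]
opening: 0.0523
```

Emit:
drive_tool(
  moves=[
    [0,[0.001,0,0],[0,0,0]],
    [0,[0,0,0],[0,0,0]],
  ],
)

```text
time: 8.42
ee_pos: [0.5262, -0.1483, 0.0696]
tcp_rot: [0.576, 0.41, 0.576, -0.41]
wrist_force: [-0.9, 1.6, 4.7]
opening: 0.0524
```

Emit:
drive_tool(
  moves=[
    [0,[0.002,0,0],[0,0,0]],
    [0,[0,0,0],[0,0,0]],
  ],
)

```text
time: 8.58
ee_pos: [0.5263, -0.1483, 0.0679]
tcp_rot: [0.576, 0.41, 0.576, -0.41]
wrist_force: [-1.8, 1.8, 7.6]
opening: 0.0522
```

Emit:
drive_tool(
  moves=[
    [0,[0.002,0,0],[0,0,0]],
    [0,[0,0,0],[0,0,0]],
  ],
)

```text
time: 8.75
ee_pos: [0.5264, -0.1483, 0.0677]
tcp_rot: [0.577, 0.41, 0.575, -0.41]
wrist_force: [-6.9, 3.8, 26.1]
opening: 0.0525
```

Emit:
drive_tool(
  moves=[
    [0,[0.001,0,0],[0,0,0]],
    [0,[0,0,0],[0,0,0]],
  ],
)

```text
time: 8.92
ee_pos: [0.5265, -0.1482, 0.0677]
tcp_rot: [0.577, 0.41, 0.575, -0.41]
wrist_force: [-9.4, 5.5, 35.5]
opening: 0.0527
```

Emit:
drive_tool(
  moves=[
    [0,[-0.0025,0,0],[0,0,0]],
    [0,[0,0,0],[0,0,0]],
  ],
)

```text
time: 9.08
ee_pos: [0.5265, -0.1484, 0.0678]
tcp_rot: [0.577, 0.41, 0.575, -0.41]
wrist_force: [-4.3, 3.6, 15.3]
opening: 0.0523
```

Emit:
drive_tool(
  moves=[
    [0.3,[0,0,0],[0,0,0]],
    [0.6,[0,0,0],[0,0,0]],
    [0.9,[0,0,0],[0,0,0]],
    [0.9,[0,0,0],[0,0,0]],
    [0.9,[0,0,0],[0,0,0]],
  ],
)

```text
time: 9.5
ee_pos: [0.5261, -0.1483, 0.0664]
tcp_rot: [0.576, 0.41, 0.576, -0.41]
wrist_force: [-1.1, -0.3, 0.7]
opening: 0.0769
```

```bash
python3 - <<'E'
from h import *
cams(("side","wrist","scene"));s,p,R=pose(); print(s["time"],p,s["opening"],s["wrist_force"])
a=cv2.resize(C["scene"]["image"][170:320,60:260],(400,300),interpolation=cv2.INTER_CUBIC);b=cv2.resize(C["side"]["image"][50:200,160:360],(400,300),interpolation=cv2.INTER_CUBIC)
w=cv2.resize(C["wrist"]["image"],(400,300));cv2.imwrite("pics/s5.png",np.vstack([np.hstack([a,b]),np.hstack([w,w*0])])[:,:,::-1])
E
```

```text
9.65 [ 0.5260835  -0.14828946  0.06649234] 0.07664307769515967 [-0.1102435  -0.30131691  0.60695876]
```

View pics/s5.png

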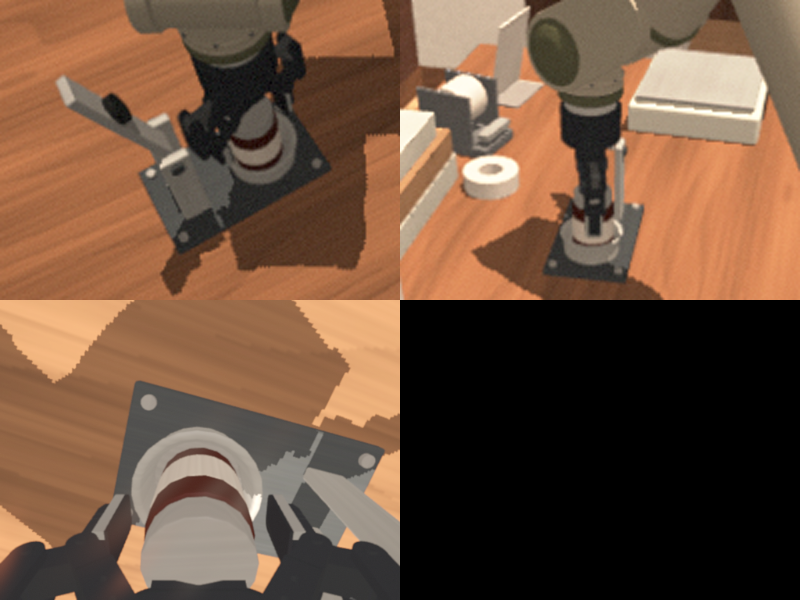

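Emit:
drive_tool(
  moves=[
    [1,[0,0,0],[0,0,0]],
    [1,[-0.008,0,0],[0,0,0]],
    [1,[-0.02,0,0],[0,0,0]],
    [1,[-0.035,0,0],[0,0,0]],
    [1,[-0.04,0,0],[0,0,0]],
  ],
)

```text
time: 10.07
ee_pos: [0.5253, -0.1479, 0.1703]
tcp_rot: [0.575, 0.41, 0.577, -0.41]
wrist_force: [0.4, -0.9, 0.2]
opening: 0.0855
```

Emit:
drive_tool(
  moves=[
    [1,[-0.04,0,0],[0,0,0]],
    [1,[-0.04,0,0],[0,0,0]],
    [0.5,[-0.035,0,0],[0,0,0]],
    [0,[-0.02,0,0],[0,0,0]],
    [0,[0,0,0],[0,0,0]],
  ],
)

```text
time: 10.48
ee_pos: [0.5269, -0.1486, 0.3104]
tcp_rot: [0.58, 0.41, 0.573, -0.409]
wrist_force: [0.3, 0.1, 0.6]
opening: 0.0516
```

```bash
python3 - <<'E'
from h import *
import pickle
cams(("side","wrist","scene"));s,p,R=pose(); print(s["time"],p,s["opening"],s["joint_positions"].round(3))
pickle.dump(C,open('c6.pkl','wb'))
a=cv2.resize(C["scene"]["image"][170:320,60:260],(400,300),interpolation=cv2.INTER_CUBIC);b=cv2.resize(C["side"]["image"][50:200,160:360],(400,300),interpolation=cv2.INTER_CUBIC)
w=cv2.resize(C["wrist"]["image"],(400,300));cv2.imwrite("pics/s6.png",np.vstack([np.hstack([a,b]),np.hstack([w,w*0])])[:,:,::-1])
E
```

```text
10.6333 [ 0.52572654 -0.14808131  0.30421112] 0.028396136375944802 [-0.491  0.342  1.201  0.     1.599  0.746]
```

View pics/s6.png

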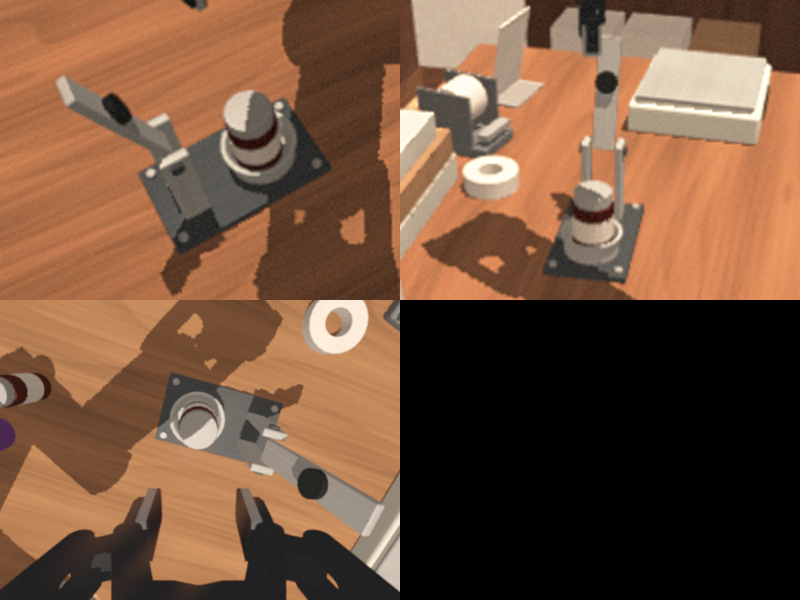

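```bash
python3 - <<'E'
from h import *
import pickle
C=pickle.load(open('c6.pkl','rb'))
cen=np.array([.5265,-.1477]);
for yaw in(.065,.08):
  c_,s_=np.cos(yaw),np.sin(yaw)
  Rz=np.array([[c_,-s_,0],[s_,c_,0],[0,0,1]])
  obs={"scene":full((70,195),[(91,80)]),"side":full((210,55),[(220,52)])}
  for th in(1.75,1.8,1.85,1.9,1.95):
    P=np.array([0,-.09+.15*np.cos(th),.114+.15*np.sin(th)]);W=Rz@P+np.r_[cen,0]
    print(yaw,th,W.round(3),[ (proj(C[n],W)[0]-obs[n][0]).round(1).tolist() for n in obs])
# lid
im=[]
for n,x0,y0 in(("scene",150,200),("side",230,120)):
    a=C[n]["image"][:,:,::-1];k=4
    a=cv2.resize(a[y0:y0+90,x0:x0+100],None,fx=k,fy=k,interpolation=cv2.INTER_CUBIC)
    t=np.linspace(0,6.28,300)
    for z,rr,col in((.101,.025,(0,255,0)),(.040,.0405,(255,0,0))):
        for q in proj(C[n],np.c_[cen[0]+rr*np.cos(t),cen[1]+rr*np.sin(t),0*t+z]):
            cv2.circle(a,tuple(int(v) for v in ((q-[x0,y0]+.5)*k-.5)),0,col,-1)
    im.append(a)
cv2.imwrite("pics/lid.png",np.hstack(im))
s,p,R=pose()
E
```

```text
0.065 1.75 [ 0.534 -0.264  0.262] [[13.9, -10.0], [-1.5, 1.1]]
0.065 1.8 [ 0.535 -0.272  0.26 ] [[9.9, -7.4], [-1.0, 0.6]]
0.065 1.85 [ 0.535 -0.279  0.258] [[6.0, -4.8], [-0.5, 0.3]]
0.065 1.9 [ 0.535 -0.286  0.256] [[2.3, -2.0], [-0.0, 0.2]]
0.065 1.95 [ 0.536 -0.293  0.253] [[-1.2, 0.9], [0.4, 0.2]]
0.08 1.75 [ 0.536 -0.264  0.262] [[14.2, -9.2], [-2.1, 1.0]]
0.08 1.8 [ 0.536 -0.271  0.26 ] [[10.3, -6.6], [-1.7, 0.6]]
0.08 1.85 [ 0.537 -0.279  0.258] [[6.4, -3.9], [-1.2, 0.3]]
0.08 1.9 [ 0.538 -0.286  0.256] [[2.7, -1.1], [-0.8, 0.1]]
0.08 1.95 [ 0.538 -0.293  0.253] [[-0.8, 1.8], [-0.4, 0.1]]
```

View pics/lid.png

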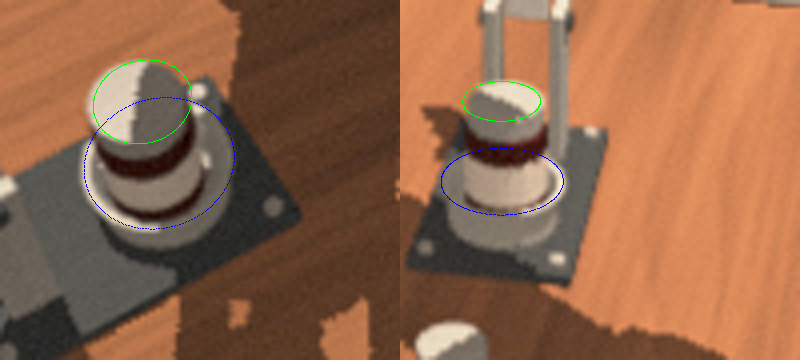

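Emit:
drive_tool(
  moves=[
    [0,[-0.01,0,0],[-0.119,0,0]],
    [0,[0,0,0],[-0.119,0,0]],
    [0,[0,0,0],[-0.119,0,0]],
    [0,[0,0,0],[-0.119,0,0]],
    [0,[0,0,0],[-0.119,0,0]],
  ],
)

```text
time: 11.05
ee_pos: [0.5258, -0.1481, 0.3132]
tcp_rot: [0.67, 0.221, 0.673, -0.221]
wrist_force: [0.4, 0.2, 0.7]
opening: -0.0
```

Emit:
drive_tool(
  moves=[
    [0,[0,0,0],[-0.119,0,0]],
    [0,[0,0,0],[-0.119,0,0]],
    [0,[0,0,0],[-0.119,0,0]],
    [0,[0,0,0],[-0.119,0,0]],
    [0,[0,0,0],[-0.119,0,0]],
  ],
)

```text
time: 11.47
ee_pos: [0.5258, -0.1481, 0.3132]
tcp_rot: [0.706, 0.015, 0.708, -0.014]
wrist_force: [0.1, 0.0, 0.1]
opening: -0.0
```

Emit:
drive_tool(
  moves=[
    [0,[0,0,0],[-0.119,0,0]],
    [0,[0,0,0],[0,0,0]],
    [0,[0,0,0],[0,0,0]],
  ],
)

```text
time: 11.72
ee_pos: [0.5259, -0.1482, 0.3137]
tcp_rot: [0.706, -0.024, 0.707, 0.025]
wrist_force: [0.8, -0.5, -0.4]
opening: -0.0001
```

```bash
python3 - <<'E'
from h import *
s,p,R=pose(); print(s["time"],p,s["opening"],s["joint_positions"].round(3),R.round(3).tolist(),R.T@(np.array([.5387,-.3213,.31])-p))
E
```

```text
11.7167 [ 0.52587179 -0.14818951  0.31369577] -0.00011321908831017191 [-0.491  0.339  1.18   0.     1.626 -0.56 ] [[-0.002, -0.068, 0.998], [0.001, 0.998, 0.068], [-1.0, 0.001, -0.002]] [ 0.00347145 -0.17358704  0.00097649]
```

Emit:
drive_tool(
  moves=[
    [0,[0,-0.025,0],[0,0,0]],
    [0,[0,-0.04,0],[0,0,0]],
    [0,[0,-0.04,0],[0,0,0]],
    [0,[0,-0.04,0],[0,0,0]],
    [0,[0,-0.029,0.001],[0,0,0]],
  ],
)

```text
time: 12.13
ee_pos: [0.5391, -0.3247, 0.3137]
tcp_rot: [0.706, -0.023, 0.707, 0.024]
wrist_force: [0.9, 0.2, 0.8]
opening: -0.0002
```

Emit:
drive_tool(
  moves=[
    [0,[0,0,0],[0,0,0]],
    [0,[0.025,0,0],[0,0,0]],
    [0,[0.03,0,0],[0,0,0]],
    [0,[0.02,0,0],[0,0,0]],
    [0,[0,0,0],[0,0,0]],
  ],
)

```text
time: 12.55
ee_pos: [0.5384, -0.3204, 0.2349]
tcp_rot: [0.704, -0.022, 0.709, 0.027]
wrist_force: [0.0, 0.8, -0.2]
opening: 0.0001
```

```bash
python3 - <<'E'
from h import *
import pickle
cams(("side","wrist","scene"));s,p,R=pose(); print(s["time"],p,s["wrist_force"],R.T@(np.array([.5387,-.3213,.238])-p))
a=cv2.resize(C["scene"]["image"][120:320,20:286],(400,300),interpolation=cv2.INTER_CUBIC);b=cv2.resize(C["side"]["image"][0:200,120:387],(400,300),interpolation=cv2.INTER_CUBIC)
w=cv2.resize(C["wrist"]["image"],(400,300));cv2.imwrite("pics/s7.png",np.vstack([np.hstack([a,b]),np.hstack([w,w*0])])[:,:,::-1])
E
```

```text
12.7 [ 0.54003603 -0.32176849  0.24116084] [0.23962882 0.68024356 0.21881667] [ 0.00315863  0.0005654  -0.00130337]
```

View pics/s7.png

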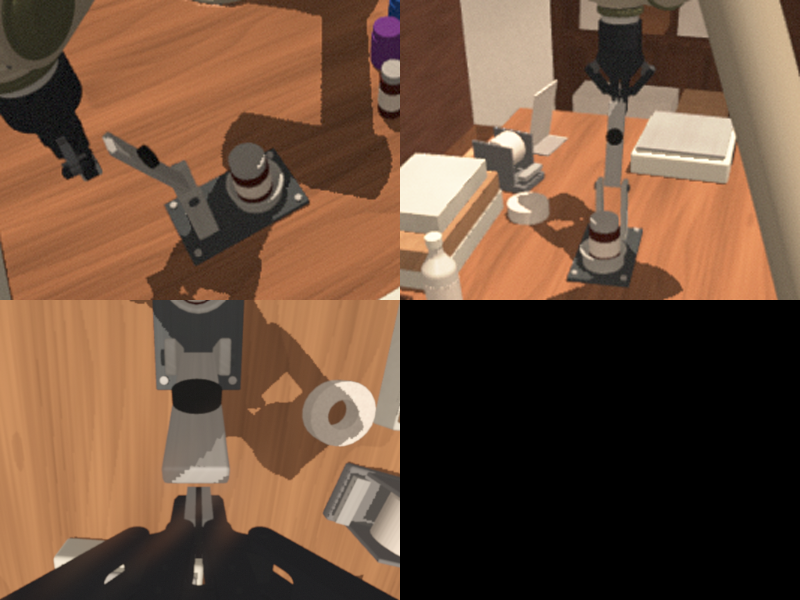

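Emit:
drive_tool(
  moves=[
    [0,[-0.002,0.013,0],[0,0,0]],
    [0,[-0.002,0.013,0],[0,0,0]],
    [0,[-0.002,0.013,0],[0,0,0]],
    [0,[-0.001,0.014,0],[0,0,0]],
    [0,[-0.001,0.014,0],[0,0,0]],
  ],
)

```text
time: 13.12
ee_pos: [0.5348, -0.2532, 0.2487]
tcp_rot: [0.707, -0.026, 0.706, 0.025]
wrist_force: [0.0, -1.4, 0.9]
opening: -0.0001
```

Emit:
drive_tool(
  moves=[
    [0,[0.001,0.015,0],[0,0,0]],
    [0,[0.002,0.016,0],[0,0,0]],
    [0,[0.006,0.016,0],[0,0,0]],
    [0,[0.007,0.016,0],[0,0,0]],
  ],
)

```text
time: 13.45
ee_pos: [0.5301, -0.1902, 0.232]
tcp_rot: [0.707, -0.026, 0.706, 0.025]
wrist_force: [-0.1, -1.3, 0.7]
opening: 0.0001
```

```bash
python3 - <<'E'
from h import *
import pickle
cams(("side","wrist","scene"));s,p,R=pose(); d=p[:2]-[.5265,-.1477]
print(s["time"],p,s["wrist_force"],"stand y",-.07*d[0]*-1*-1+.9975*d[1], "z",p[2])
a=cv2.resize(C["scene"]["image"][120:320,20:286],(400,300),interpolation=cv2.INTER_CUBIC);b=cv2.resize(C["side"]["image"][0:200,120:387],(400,300),interpolation=cv2.INTER_CUBIC)
w=cv2.resize(C["wrist"]["image"],(400,300));cv2.imwrite("pics/s8.png",np.vstack([np.hstack([a,b]),np.hstack([w,w*0])])[:,:,::-1])
E
```

```text
13.6 [ 0.53000792 -0.19046921  0.23165055] [ 0.40150029 -0.00368462 -0.12422335] stand y -0.04290784134620262 z 0.2316505470717823
```

View pics/s8.png

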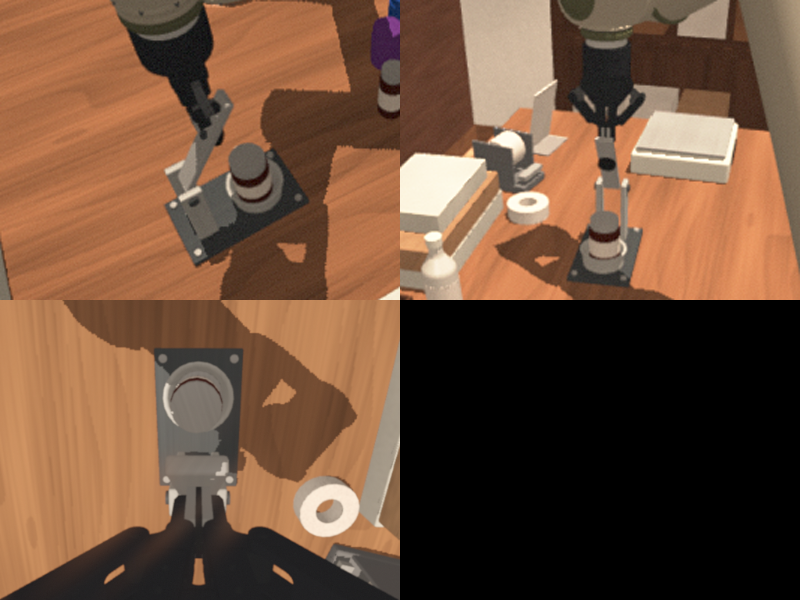

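Emit:
drive_tool(
  moves=[
    [0,[0.008,0.012,0],[0,0,0]],
    [0,[0.0095,0.011,0],[0,0,0]],
    [0,[0.011,0.009,0],[0,0,0]],
    [0,[0.0115,0.0085,0],[0,0,0]],
    [0,[0.013,0.006,0],[0,0,0]],
  ],
)

```text
time: 14.02
ee_pos: [0.5272, -0.1457, 0.1791]
tcp_rot: [0.707, -0.026, 0.706, 0.025]
wrist_force: [0.2, -0.5, 1.7]
opening: 0.0002
```

Emit:
drive_tool(
  moves=[
    [0,[0.0135,0.0055,0],[0,0,0]],
    [0,[0.007,0.002,0],[0,0,0]],
    [0,[0.007,0.002,0],[0,0,0]],
    [0,[0.005,0,0],[0,0,0]],
    [0,[0,0,0],[0,0,0]],
  ],
)

```text
time: 14.43
ee_pos: [0.5261, -0.1365, 0.1457]
tcp_rot: [0.706, -0.025, 0.707, 0.026]
wrist_force: [-1.3, -0.4, 0.2]
opening: -0.0001
```

Emit:
drive_tool(
  moves=[
    [0,[0.003,0,0],[0,0,0]],
    [0,[0,0,0],[0,0,0]],
  ],
)

```text
time: 14.6
ee_pos: [0.5264, -0.1366, 0.1433]
tcp_rot: [0.707, -0.025, 0.707, 0.025]
wrist_force: [0.7, -0.7, -1.9]
opening: -0.0001
```

Emit:
drive_tool(
  moves=[
    [0,[0.003,0,0],[0,0,0]],
    [0,[0,0,0],[0,0,0]],
  ],
)

```text
time: 14.77
ee_pos: [0.5262, -0.1364, 0.1402]
tcp_rot: [0.707, -0.025, 0.707, 0.025]
wrist_force: [0.3, -0.2, 0.1]
opening: -0.0001
```

Emit:
drive_tool(
  moves=[
    [0,[0.002,0,0],[0,0,0]],
    [0,[0,0,0],[0,0,0]],
  ],
)

```text
time: 14.93
ee_pos: [0.5262, -0.1363, 0.1381]
tcp_rot: [0.707, -0.025, 0.707, 0.025]
wrist_force: [-0.2, 0.1, 0.8]
opening: -0.0
```

Emit:
drive_tool(
  moves=[
    [0,[0.002,0,0],[0,0,0]],
    [0,[0,0,0],[0,0,0]],
  ],
)

```text
time: 15.1
ee_pos: [0.5264, -0.1363, 0.1379]
tcp_rot: [0.707, -0.026, 0.706, 0.025]
wrist_force: [-3.9, 2.4, 14.7]
opening: 0.0001
```

Emit:
drive_tool(
  moves=[
    [0,[0.001,0,0],[0,0,0]],
    [0,[0,0,0],[0,0,0]],
    [0,[-0.01,0,0],[0,0,0]],
    [0,[-0.03,0,0],[0,0,0]],
    [0,[-0.04,0,0],[0,0,0]],
  ],
)

```text
time: 15.52
ee_pos: [0.5252, -0.1358, 0.2142]
tcp_rot: [0.705, -0.024, 0.709, 0.026]
wrist_force: [0.7, -0.6, -0.8]
opening: -0.0
```

Emit:
drive_tool(
  moves=[
    [0,[-0.04,-0.01,0],[0,0,0]],
    [0,[-0.03,-0.04,0],[0,0,0]],
    [0,[0,-0.04,0],[0,0,0]],
    [0,[0,-0.02,0],[0,0,0]],
    [0,[0,0,0],[0,0,0]],
  ],
)

```text
time: 15.93
ee_pos: [0.5335, -0.2431, 0.28]
tcp_rot: [0.707, -0.024, 0.707, 0.024]
wrist_force: [-0.5, 1.2, -0.7]
opening: 0.0003
```

```bash
python3 - <<'E'
from h import *
import pickle
cams(("side","wrist","scene"));s,p,R=pose(); print(s["time"],p,s["wrist_force"])
cen=np.array([.5265,-.1477]);c_,s_=np.cos(.07),np.sin(.07);Rz=np.array([[c_,-s_,0],[s_,c_,0],[0,0,1]])
im=[]
for n,x0,y0 in(("scene",120,195),("side",210,90)):
    a=C[n]["image"][:,:,::-1];k=4
    a=cv2.resize(a[y0:y0+110,x0:x0+100],None,fx=k,fy=k,interpolation=cv2.INTER_CUBIC)
    for th,col in((0,(0,255,0)),(.07,(255,0,0))):
        ct,st=np.cos(th),np.sin(th)
        P=np.array([[x,-.09+r*ct-h*st,.114+r*st+h*ct] for x,r,h in((-.015,0,.005),(.015,0,.005),(.015,.15,.005),(-.015,.15,.005),(-.015,.15,-.005),(.015,.15,-.005))])@Rz.T+np.r_[cen,0]
        q=((proj(C[n],P)-[x0,y0]+.5)*k-.5).astype(np.int32)
        cv2.polylines(a,[q[:4]],True,col,1); cv2.polylines(a,[q[2:]],True,col,1)
    im.append(a)
cv2.imwrite("pics/fin.png",np.hstack(im))
E
```

```text
16.0833 [ 0.53355334 -0.23882738  0.28007087] [-0.56942424  0.36351865  0.92239777]
```

View pics/fin.png

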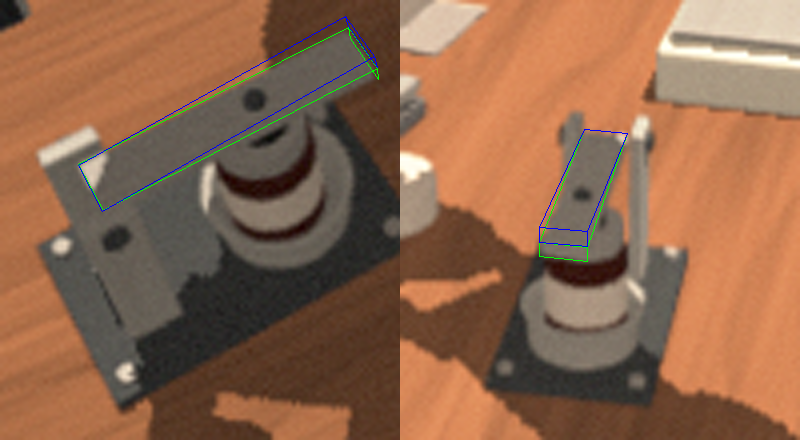

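The bar outline matches the 0 rad (green) overlay in both views, with the free end at about (360,50) on the left and (563,245) on the right. The jar stands upright under the pad and the arm is clear, so I'm handing in.

```bash
python3 -c "
from station import env
print(env.finish_job())"
```

```text
the job is handed in; nothing more can be done
None
```

I took the middle-sized jar, pressed it down in the nest to the firm stop, then closed the bar on its lid and backed off. I handed the job in at about 16 s of the 48 s allowed. The hand-in reported no verdict.

- **Jar seated:** it met the floor disc with the grasp point about 74.5 mm up. The disc gave way at about 7–10 N, and a firm stop came at 67.7 mm, where I pressed to about 35 N. In both camera views the lid matched the height of a fully seated jar, and the bar was still open.
- **Bar closed:** it stopped firmly with the grasp point 137.9 mm up, against 138 mm worked out for a level bar. In the last pictures its outline fits 0 rad better than 0.07 rad in both views.
- **At hand-in:** the jar was upright under the pad and the gripper was clear of everything.

No check failed. The position estimates differed by up to about 4 mm between cameras for the stand and 6–7 mm for the jar. I settled the jar's position with the wrist camera and the nest's with all three cameras. The gripper read about 52 mm on the 54 mm jar; it did not slip.

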